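# Press a pin home with a bench locking clamp

### The arm

A 6-joint arm with a two-finger parallel gripper is mounted at the origin on the work surface. World frame = base frame: x ahead of the robot, y to its left, z up, the work surface at z = 0. Lengths are in m, angles in degrees, forces in N, time in s.
With the tool pointing down it reaches from about 0.4 to 0.825 m from the base axis. Payload 7 kg.
Tool frame: the origin (TCP) lies at the very end of the fingers, on their centre line; the grasp point (between the pads) lies 19 mm behind it (ctrl.pinch_z is the distance from the TCP to the grasp point, in m); z points along the fingers, x is the direction in which the jaws open and shut, and the axes are right-handed (so a half turn about z gives the same grasp; the last joint's range is limited). The gripper opens to 88 mm and grips with 3 to 60 N. Pads are 19 mm wide; open, the fingers measure 130 mm over their backs; the gripper's body (78 mm by 193 mm) begins 47 mm behind the grasp point.
Start: joints at [-49.555, 20.546, 0.682, 0, -70.136, -16.507], TCP at [0.274, -0.617, 0.227] pointing down, gripper open.
Joint ranges: [-176.03, 176.03], [-82.01, 121.73], [-58.28, 71.71], [-173.87, 95.51], [-174.79, -0.11], [-173.66, 173.66]. Speed limits (degrees/s): [136.94, 136.94, 172.46, 180, 180, 180].

### API

Orientations are given as [roll, pitch, yaw] about the fixed x, y, z axes, in that order (R = Rz(yaw) Ry(pitch) Rx(roll)).
In Python, from plant import ctrl gives the robot as it stands.
- The arm moves only by the tool carry_out, never from a script. Its argument "increments" is a list of rows, each a list of 7 numbers: the turn, a rotation vector about the world's x, y, z in degrees, then the shift along the world's x, y, z in mm, then the closure, from 0 (fully open) to 1 (shut). In form: [[ax, ay, az, dx, dy, dz, grip], ...]. A call has 1 to 20 rows; each row is the pose to reach, as a shift and turn from the pose commanded when the call began; what a row does not reach only later rows make up. A row lasts 1/8 s, in which the tool goes at most 62.5 mm and 10.7 degrees, less where a joint would pass 70% of its speed; a pose out of reach is approached as far as the arm can. A call with a gripper value outside its range is refused whole. The fingers move at their own pace and stop on an object; the grip force is fixed at half the most. Time passes only in rows, so rows that repeat a pose let the fingers close. It gives the time, the measured TCP pose, the force and the opening at its end, in the units of the state.
- ctrl.get_obs(): the state, without advancing time (a new reading comes with each control period).
- ctrl.snapshot(name): name is "scene" or "top" or "wrist"; returns a dict with "pixels" (420x560x3 uint8, blue, green, red), "intrinsics" (3x3 intrinsics, pixels), "rvec" (rotation vector, rad) and "tvec" (3), from world to camera coordinates, as OpenCV has them; the wrist camera has in their place "hand_eye" (4x4, takes a point from camera to tool coordinates, whose origin is the TCP and whose axes are the tool frame's). Camera axes: x right, y down, z forward; pixel columns grow to the right and rows downward; lengths in m; the calibration is good to about 2 mm. A picture is of the moment at which its call begins: read the wrist's pose just before it. There is no depth.
- ctrl.close_job(): hands the job in, once; it reports no verdict.
Trained networks look in a picture, given as the dict that the camera call returned (one of the last four; its "shot" number tells which), for a name from the list of things; names that differ only in an ending like _2 or _b are one class to them, and where a whole thing is asked for, a point or a joint stands for the part that bears it (a point fixed in the world has none). Each returns a list of dicts, best first, with "confidence" (0 to 1); they miss things now and then, are a little off and sometimes report something else, mostly with a low value. They report only what shows in the picture. A call takes as long as a camera call. They do not tell look-alikes from the thing itself.
- ctrl.search_frame(picture, label): "centre" ([x, y, z] in m, in world coordinates, good to about 4 mm: the middle of the surface that is visible of it).
- ctrl.outline_of(picture, label): "pixels" (420x560 bool, what is visible of it).
The state is a dict: "clock": time; "joint_pos": joint angles; "qvel": joint speeds; "tau": joint torques, N m; "tool_pos": TCP position; "orientation": TCP orientation; "force": force on the tool from outside, world axes, zero at the start; "moment": the same for the moment, N m; "opening": finger opening in m.
Only numpy, scipy, OpenCV 4.12 (cv2) and the standard library are available. Lean on these libraries where they do the work, as an engineer would, in place of code of your own. Each camera call takes 0.05 s, during which the arm holds its last target. There are 200 camera calls.

### The job

Push the green block along its guides until it is fully home against the backstop, then press the clamp's red handle down until it goes over centre and stays locked by itself, pressing the brass pin flush into the block, and take your hand off the clamp. Then push the yellow release knob towards the jaw to let the locked clamp spring open, leaving the block free and still home. Feel for the handle's stop and do not force anything: pushing the clamp or the block with more than 25 N spoils them; leave the other things on the table alone.

Things in the scene. Friction and masses are not known exactly. Their poses are not given: they have to be found in the camera images.
- clamp: Locking pliers built as a bench clamp on a blue plate 380 x 110 x 12 mm, fixed to the table. Origin on the table; x runs along the clamp from the jaw end (-x) to the handle end (+x), z up, all symmetric about y = 0. The plate spans x -200 to +180 mm. Two cheeks (x -30 to 65, 34 mm wide, top z = 117) carry jaw and handle. 'Clamp x, z' below mean this frame, in mm.
- backstop (a point): Centre of the steel backstop's face where it meets the dark rest: clamp x = -60, z = 40. The face looks to clamp -x and rises to z = 52. The rest's flat top (z = 40) spans clamp x -185 to -60; its two guide rails are 43 mm apart inside and 10 mm tall.
- block: Green block 100 x 40 x 24 mm, about 0.3 kg, loose on the rest between the guides, x along clamp x. Origin: centre of its underside. Starts 15 to 40 mm short of home; home = its +x end on the backstop, origin at clamp x = -110. Push its -x end face, the gripper's broad side across the clamp: the open jaw hangs over the other end (back to clamp x = -92, up to z = 150).
- pin (a joint): How far the brass pin (10 mm across, in the block's top at block x = +28 mm) is pressed in: 0 when 6 mm proud, 0.006 m when flush. It needs about 14 N from the jaw and stays where it is pressed.
- jaw: Upper jaw arm of the clamp, moved by the handle. Origin on its pivot, clamp x = -12, z = 87. Level when closed.
- jaw_face (a point): Centre of the underside of the jaw's black pad, 20 mm across, sprung. Closing the handle brings it down on the pin, then on the block's top (z = 64). Open it hangs about 12 mm above the block's top; locked it squeezes the block with some 36 N.
- pivot (a point): The handle's pivot, clamp x = 40, z = 105; the handle swings about clamp y through it.
- handle_grip (a point): Point on top of the red grip, on its centre line, 150 mm from the pivot. Handle 26 mm wide, 15 thick, tip at 187 mm; worn, with much loose play. Starts raised 0.25 to 0.95 rad (tip up to z = 265). Where it locks varies and the start does not tell it: press straight down near clamp x = 145; it resists with up to 14 N, eases, then meets a hard stop, this point then at z = 65 to 125.
- release_knob (a point): Centre of the yellow roller (20 mm across, 24 wide along clamp y) on the release lever, 42 mm from the lever's pivot at the handle's root. Locked, it is near clamp x = 89, z = 156, the handle's top beside it at z = 100 to 118. Pushed to clamp -x on its handle side with 4 to 12 N for 10 to 25 mm it lifts the handle over centre; the clamp springs open, so move up out of the handle's way.
- release (a joint): Angle of the release lever against the handle: 0 at rest (sprung back), up to 0.75 as the knob goes towards the jaw. The first 0.1 rad is free play.
Mind the look-alikes: they are no part of the job. Leave any pink look-alike of the block alone.

How it is judged (in metres and radians):
On the way, in this order (a step that is already met when the one before it is completed fails the run):
1. the block is pushed home against the backstop (x of block in the frame of clamp above -0.1125 m and contact force between jaw and block below 0.5 N), for 0.2 s.
2. the clamp is locked: it squeezes the block by itself, the pin flush, the block home, the robot off the clamp (contact force between jaw and block above 20 N and value of joint pin above 0.005 m and contact force between the fingers and clamp below 0.5 N and x of block in the frame of clamp above -0.114 m), for 0.3 s.
3. the release knob is pushed while the clamp is still locked (value of joint release above 0.12 rad and contact force between jaw and block above 15 N), for 0.02 s.
At the end, for the whole second after the job is handed in: The clamp has sprung open with its pad at least 3 mm above the block's top and the release lever back at rest; the pin is flush to within 1 mm; the block lies on the rest, home to within 5 mm, at rest and unclamped (contact force between jaw and block below 0.5 N and z of jaw_face in the frame of clamp above 0.067 m and value of joint pin above 0.005 m and x of block in the frame of clamp above -0.115 m and z of block in the frame of clamp below 0.044 m and linear speed of block below 0.02 m/s and value of joint release below 0.1 rad); the robot touches nothing.
It fails at once if the clamp is pushed or pulled with more than 25 N (contact force between any of the fingers, the arm and clamp above 25 N).
It fails at once if the block is pushed with more than 25 N (contact force between the fingers and block above 25 N).
It fails at once if another thing on the table is moved by more than 25 mm (distance of any of spare, pintin, hammer, wrench, driver, oilcan, boltjar from where it was at the start of the episode above 0.025 m).
It also fails if it takes over 61 s, if anything falls off the work surface, if the arm or the gripper's body presses on something with over 40 N, if the wrist force passes 120 N, or if a joint passes its speed limit or range.

## Working session

There is one attempt and no reset: what is moved stays moved. The work goes in short steps, Python scripts to look and compute and a tool call to move; the robot and the scene stay as the last step left them, time stands still between calls to the robot, and variables do not carry over. Pictures are saved under pics/ and viewed, about 8 in all and at most 12, crops included, and the job is handed in when it is done.

Besides the shell and the picture viewer there is one more tool, called after "Emit:" as name(argument=value, ...), one argument or row to a line, values as JSON. carry_out: Moves the arm, as the interface text tells. Its arguments: {"type":"object","properties":{"increments":{"type":"array"}},"required":["increments"]}

```bash
mkdir -p pics; cat > h.py <<'E'
import numpy as np,cv2
from plant import ctrl
def snap(n):
    p=ctrl.snapshot(n); cv2.imwrite(f"pics/{n}_{p['shot']}.png",p['pixels']); return p
def proj(p,X):
    return cv2.projectPoints(np.array(X,float).reshape(-1,3),np.array(p['rvec'],float),np.array(p['tvec'],float),np.array(p['intrinsics'],float),None)[0].reshape(-1,2)
E
python3 - <<'E'
from h import *
o=ctrl.get_obs(); print(o['clock'],o['tool_pos'],o['orientation'],o['force'])
for n in ['scene','top']:
    p=snap(n); print(n,p['shot'])
    for l in ['clamp','block','jaw','jaw_face','handle_grip','release_knob','pivot','backstop','pin']:
        try: print(l,[(np.round(d['centre'],3).tolist(),round(d['confidence'],2)) for d in ctrl.search_frame(p,l)])
        except Exception as e: print(l,e)
E
```

```text
0.0 [ 0.27367836 -0.6164902   0.22561637] [-1.79991351e+02 -9.51941573e-02  1.13934456e+02] [-0.16271145  0.35615395  0.29979772]
scene 1
clamp [([0.515, 0.061, 0.032], 0.71)]
block [([0.481, -0.108, 0.067], 0.78), ([0.332, -0.132, 0.02], 0.69), ([0.515, -0.278, 0.026], 0.63), ([0.529, 0.173, 0.2], 0.2)]
jaw [([0.487, -0.031, 0.115], 0.88)]
jaw_face [([0.479, -0.047, 0.081], 0.64)]
handle_grip [([0.527, 0.17, 0.198], 0.96)]
release_knob [([0.508, 0.098, 0.162], 0.61)]
pivot [([0.514, 0.062, 0.033], 0.76)]
backstop [([0.514, 0.071, 0.031], 0.69)]
pin [([0.507, 0.094, 0.17], 0.55)]
top 2
clamp [([0.494, 0.059, 0.011], 0.76)]
block [([0.466, -0.109, 0.066], 0.78), ([0.315, -0.131, 0.024], 0.75), ([0.503, -0.273, 0.024], 0.65)]
jaw [([0.48, -0.012, 0.126], 0.68)]
jaw_face []
handle_grip [([0.511, 0.171, 0.205], 0.91), ([0.493, 0.06, 0.012], 0.19)]
release_knob [([0.499, 0.095, 0.181], 0.58)]
pivot [([0.497, 0.059, 0.011], 0.56)]
backstop [([0.492, 0.061, 0.013], 0.57)]
pin []
```

View pics/top_2.png

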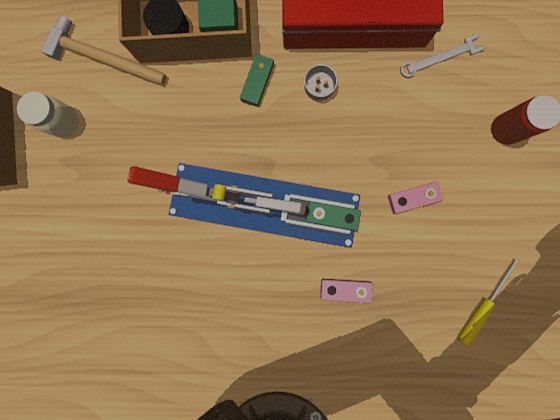

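View pics/scene_1.png

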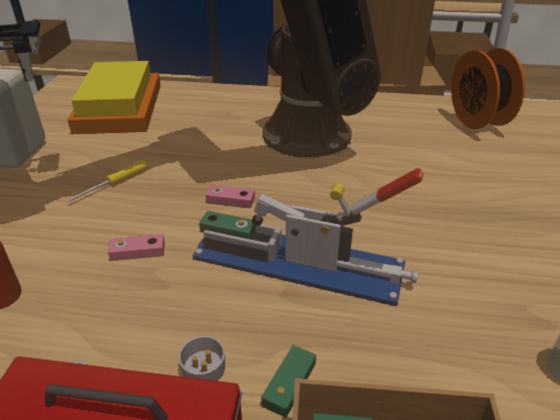

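```bash
cat >> h.py <<'E'
def back(p,uv,z):
    K=np.array(p['intrinsics'],float);R=cv2.Rodrigues(np.array(p['rvec'],float))[0];t=np.array(p['tvec'],float).ravel()
    d=(R.T@np.linalg.inv(K)@np.c_[uv,np.ones(len(uv))].T).T; c=-R.T@t
    return c+d*((z-c[2])/d[:,2])[:,None]
E
python3 - <<'E'
from h import *
for n,roi in [('scene',(190,430,200,300)),('top',(150,370,150,255))]:
    p=snap(n); im=p['pixels']; hsv=cv2.cvtColor(im,cv2.COLOR_BGR2HSV)
    m=cv2.inRange(hsv,(100,100,30),(125,255,255)); k=np.zeros_like(m); a=roi; k[a[2]:a[3],a[0]:a[1]]=1; m*=k
    m=cv2.morphologyEx(m,cv2.MORPH_OPEN,np.ones((2,2)))
    v,u=np.nonzero(m); X=back(p,np.c_[u,v].astype(float),.012)
    r=cv2.minAreaRect((X[:,:2]*1000).astype(np.float32)); print(n,r, cv2.boxPoints(r).round(1).tolist())
    print('cam',-cv2.Rodrigues(np.array(p['rvec']))[0].T@np.array(p['tvec']).ravel())
    for l in ['block','release_knob','handle_grip']:
        for d in ctrl.outline_of(p,l)[:1]:
            v,u=np.nonzero(d['pixels']); print(l,d['confidence'],u.min(),u.max(),v.min(),v.max(),u.mean(),v.mean())
            if l=='block':
                r=cv2.minAreaRect((back(p,np.c_[u,v].astype(float),.064)[:,:2]*1000).astype(np.float32)); print(r)
E
```

```text
scene ((494.81011962890625, 29.646392822265625), (373.7836608886719, 105.81671905517578), 80.30738830566406) [[411.20001220703125, -145.6999969482422], [515.5, -163.5], [578.4000244140625, 205.0], [474.1000061035156, 222.8000030517578]]
cam [1.17760355 0.08656273 0.648904  ]
block 0.97 205 254 185 207 229.83149779735683 195.8513215859031
((386.16326904296875, -120.52835845947266), (98.72457885742188, 64.84110260009766), 87.30313873291016)
release_knob 0.92 329 349 183 219 339.11730205278593 199.24633431085044
handle_grip 0.85 351 422 167 213 388.4455626715462 189.63311985361392
top ((487.4287109375, 26.323074340820312), (376.1629638671875, 107.50141143798828), 79.94243621826172) [[401.70001220703125, -149.5], [507.5, -168.3000030517578], [573.2000122070312, 202.10000610351562], [467.3999938964844, 220.89999389648438]]
cam [ 0.44624883 -0.02539815  0.78167206]
block 0.91 387 442 182 213 414.6622807017544 197.4640350877193
((500.341552734375, -259.5948181152344), (42.334754943847656, 100.6954574584961), 16.521705627441406)
release_knob 0.58 210 224 186 199 217.41242937853107 192.31073446327684
handle_grip 0.98 128 206 167 197 165.9288476411446 182.3905645784996
```

Emit:
carry_out(
  increments=[
    [0, 0, 10, 0, 0, 75, 1],
    [0, 0, 20, 30, 50, 75, 1],
    [0, 0, 30, 60, 110, 75, 1],
    [0, 0, 40, 90, 170, 75, 1],
    [0, 0, 50, 120, 230, 75, 1],
    [0, 0, 56, 150, 290, 75, 1],
    [0, 0, 56, 170, 340, 75, 1],
    [0, 0, 56, 175, 390, 75, 1],
    [0, 0, 56, 180, 440, 75, 1],
    [0, 0, 56, 180, 440, 75, 1],
    [0, 0, 56, 180, 440, 75, 1],
  ],
)

```text
clock: 2.78
tool_pos: [0.454, -0.1768, 0.3018]
orientation: [-180.0, 0.0, 170.0]
force: [-0.0, -1.2, -0.0]
opening: 0.0005
```

```bash
python3 - <<'E'
from h import *
o=ctrl.get_obs(); print(o['clock'],o['tool_pos'],o['orientation'],o['force'],o['joint_pos'],o['opening'])
p=snap('wrist'); print(p['hand_eye'],p['intrinsics'],p['shot'])
for l in ['block','jaw','handle_grip','release_knob','pin','clamp']:
    print(l,[(np.round(d['centre'],3).tolist(),round(d['confidence'],2)) for d in ctrl.search_frame(p,l)])
E
```

```text
2.775 [ 0.45398084 -0.17683577  0.30184071] [-1.79996487e+02  3.14456209e-02  1.70003792e+02] [-0.02129426 -1.17946788 -0.00443563] [ 1.90960994e+00 -2.19936587e-03 -1.50742547e+01  1.02794576e-02
 -7.48979004e+01 -1.19084942e+01] 0.0005178652616663724
[[ 9.99999583e-01  1.58936802e-04  8.98921391e-04 -4.70533753e-04]
 [-4.16978471e-04  9.55521562e-01  2.94920956e-01 -7.92099210e-02]
 [-8.12064978e-04 -2.94921208e-01  9.55521230e-01 -1.59053331e-01]
 [ 0.00000000e+00  0.00000000e+00  0.00000000e+00  1.00000000e+00]] [[346.64937277   0.         275.078669  ]
 [  0.         346.64937277 211.67926034]
 [  0.           0.           1.        ]] 5
block [([0.464, -0.127, 0.061], 0.73), ([0.501, -0.281, 0.021], 0.61)]
jaw [([0.483, 0.015, 0.116], 0.52)]
handle_grip []
release_knob []
pin [([0.514, -0.306, 0.035], 0.56), ([0.32, -0.167, 0.03], 0.52)]
clamp [([0.474, -0.114, 0.011], 0.93)]
```

View pics/wrist_5.png

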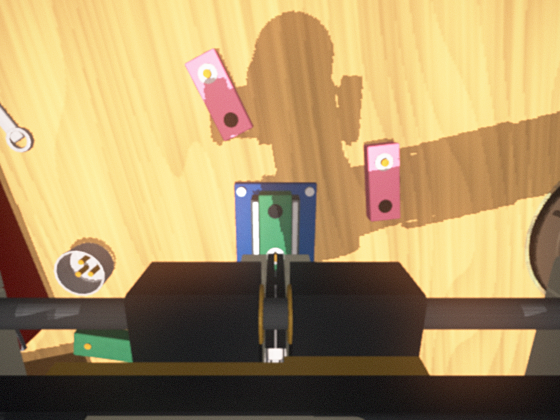

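```bash
cat >> h.py <<'E'
from scipy.spatial.transform import Rotation as Ro
def wback(p,o,uv,z):
    T=np.array(p['hand_eye']);R=Ro.from_euler('xyz',o['orientation'],degrees=True).as_matrix();K=np.array(p['intrinsics'])
    d=(R@T[:3,:3]@np.linalg.inv(K)@np.c_[uv,np.ones(len(uv))].T).T; c=R@T[:3,3]+np.array(o['tool_pos'])
    return c+d*((z-c[2])/d[:,2])[:,None]
a=np.radians(80.1); O=np.array([.4891,.0362])
def toclamp(X):
    X=np.atleast_2d(X)[:,:2]-O; return np.c_[X@[np.cos(a),np.sin(a)],X@[-np.sin(a),np.cos(a)]]*1000
E
python3 - <<'E'
from h import *
o=ctrl.get_obs(); p=snap('wrist'); hsv=cv2.cvtColor(p['pixels'],cv2.COLOR_BGR2HSV)
b=cv2.inRange(hsv,(100,100,30),(125,255,255)); b[:,:220]=0;b[:,330:]=0;b[258:]=0;b[:170]=0
g=cv2.inRange(hsv,(60,80,30),(92,255,255)); g[:,:240]=0;g[:,310:]=0;g[256:]=0;g[:170]=0
for nm,m,z in [('plate',b,.012),('blk',g,.064),('blk',g,.04)]:
    v,u=np.nonzero(m); X=wback(p,o,np.c_[u,v].astype(float),z); C=toclamp(X)
    print(nm,len(u),u.min(),u.max(),v.min(),v.max(),'x pct',np.percentile(C[:,0],[0,.5,2]).round(1),'y',np.percentile(C[:,1],[0,1,99,100]).round(1))
    for r in range(v.min(),v.max()+1,12):
        s=u[v==r]; q=toclamp(wback(p,o,np.array([[s.min()-.5,r],[s.max()+.5,r]],float),z)); print(r,s.min(),s.max(),q.round(1).tolist())
E
```

```text
plate 1823 235 314 185 257 x pct [-194.7 -194.6 -193.3] y [-55.6 -55.   50.3  50.8]
185 248 314 [[-194.7, -38.4], [-194.3, 50.2]]
197 236 314 [[-178.4, -54.9], [-177.9, 50.7]]
209 236 313 [[-161.6, -55.5], [-161.2, 49.9]]
221 237 313 [[-144.5, -54.8], [-144.1, 50.4]]
233 237 313 [[-127.1, -55.4], [-126.6, 50.9]]
245 237 312 [[-109.2, -56.1], [-108.7, 50.0]]
257 238 312 [[-90.9, -55.3], [-90.5, 50.5]]
blk 1172 259 290 197 253 x pct [-191.9 -191.9 -190.6] y [-21.4 -21.   16.1  16.3]
197 260 271 [[-191.9, -20.4], [-191.8, -6.2]]
209 259 290 [[-177.1, -21.8], [-176.9, 16.4]]
221 260 289 [[-162.0, -20.9], [-161.8, 15.3]]
233 260 289 [[-146.5, -21.2], [-146.4, 15.4]]
245 260 290 [[-130.7, -21.4], [-130.6, 16.8]]
blk 1172 259 290 197 253 x pct [-185.6 -185.5 -184.2] y [-22.5 -22.2  17.2  17.4]
197 260 271 [[-185.6, -21.5], [-185.5, -6.5]]
209 259 290 [[-169.9, -23.0], [-169.7, 17.5]]
221 260 289 [[-153.9, -22.0], [-153.7, 16.4]]
233 260 289 [[-137.5, -22.3], [-137.3, 16.5]]
245 260 290 [[-120.7, -22.6], [-120.5, 17.9]]
```

Emit:
carry_out(
  increments=[
    [0, 0, 0, -0.5, -3, -60, 1],
    [0, 0, 0, -0.5, -3, -120, 1],
    [0, 0, 0, -0.5, -3, -180, 1],
    [0, 0, 0, -0.5, -3, -225, 1],
    [0, 0, 0, -0.5, -3, -247, 1],
    [0, 0, 0, -0.5, -3, -247, 1],
    [0, 0, 0, -0.5, -3, -247, 1],
    [0, 0, 0, -0.5, -3, -247, 1],
  ],
)

```text
clock: 4.18
tool_pos: [0.4543, -0.18, 0.0559]
orientation: [180.0, 0.1, 169.9]
force: [-0.6, -0.1, -0.3]
opening: 0.0003
```

```bash
sed -i 's/O=np.array.*/O=np.array([.4921,.0388])/' h.py; python3 - <<'E'
from h import *
o=ctrl.get_obs(); print(o['clock'],o['tool_pos'],toclamp(o['tool_pos']),o['force'])
p=snap('wrist')
E
```

```text
4.175 [ 0.45434591 -0.18002089  0.05587747] [[-222.05352954   -0.4297753 ]] [-0.60589505 -0.13846945 -0.28533533]
```

Emit:
carry_out(
  increments=[
    [0, 0, 0, 0.9, 5, -1.5, 1],
    [0, 0, 0, 1.7, 10, -1.5, 1],
    [0, 0, 0, 2.2, 13, -1.5, 1],
    [0, 0, 0, 2.8, 16, -1.5, 1],
    [0, 0, 0, 3.3, 19, -1.5, 1],
    [0, 0, 0, 3.8, 22, -1.5, 1],
    [0, 0, 0, 4.4, 25, -1.5, 1],
    [0, 0, 0, 4.9, 28, -1.5, 1],
    [0, 0, 0, 5.4, 31, -1.5, 1],
    [0, 0, 0, 6.1, 35, -1.5, 1],
    [0, 0, 0, 6.8, 39, -1.5, 1],
  ],
)

```text
clock: 5.6
tool_pos: [0.4601, -0.1407, 0.0531]
orientation: [-180.0, -0.0, 169.9]
force: [-0.4, -2.9, 2.2]
opening: 0.0006
```

Emit:
carry_out(
  increments=[
    [0, 0, 0, 0.3, 2, 0.5, 1],
    [0, 0, 0, 0.7, 4, 0.5, 1],
    [0, 0, 0, 1.0, 6, 0.5, 1],
    [0, 0, 0, 1.2, 7, 0.5, 1],
    [0, 0, 0, 1.4, 8, 0.5, 1],
  ],
)

```text
clock: 6.22
tool_pos: [0.4615, -0.1329, 0.0535]
orientation: [180.0, -0.0, 169.9]
force: [-0.5, -1.9, 0.4]
opening: 0.0005
```

Emit:
carry_out(
  increments=[
    [0, 0, 0, 0.1, 0.7, 0, 1],
    [0, 0, 0, 0.2, 1.4, 0, 1],
    [0, 0, 0, 0.3, 2, 0, 1],
  ],
)

```text
clock: 6.6
tool_pos: [0.4619, -0.1309, 0.0536]
orientation: [180.0, 0.0, 169.9]
force: [0.0, -0.6, -0.9]
opening: 0.0004
```

Emit:
carry_out(
  increments=[
    [0, 0, 0, 0.1, 0.7, 0, 1],
    [0, 0, 0, 0.2, 1.4, 0, 1],
    [0, 0, 0, 0.3, 2, 0, 1],
  ],
)

```text
clock: 6.98
tool_pos: [0.4619, -0.1297, 0.0537]
orientation: [-179.9, -0.0, 170.0]
force: [-0.6, -10.6, 0.2]
opening: 0.0005
```

```bash
python3 - <<'E'
from h import *
o=ctrl.get_obs(); print(o['clock'],toclamp(o['tool_pos']),o['force'])
p=snap('wrist'); q=p['pixels'][150:420,130:430]; cv2.imwrite('pics/c1.png',cv2.resize(q,None,fx=2.2,fy=2.2))
E
```

```text
6.975 [[-171.18728037    0.7829358 ]] [ -0.55956748 -10.55676824   0.23041078]
```

View pics/c1.png

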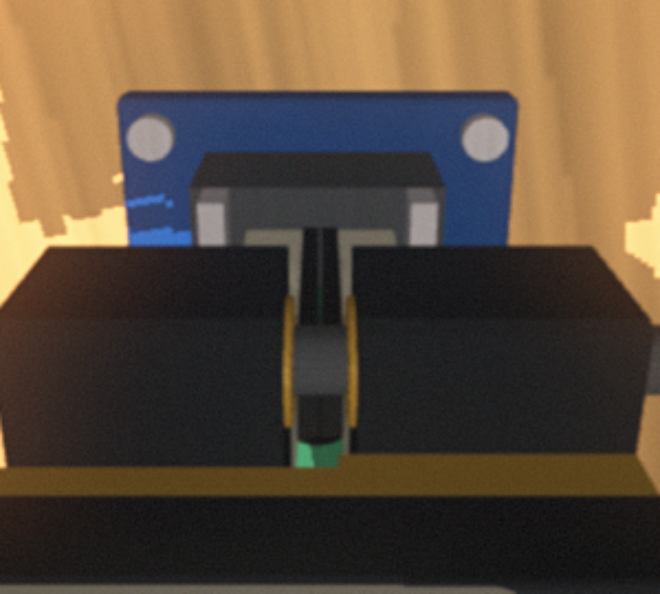

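Emit:
carry_out(
  increments=[
    [0, 0, 0, -1, -6, 0, 1],
    [0, 0, 0, -2, -12, 10, 1],
    [0, 0, 0, -2, -12, 70, 1],
    [0, 0, 0, -2, -12, 130, 1],
    [0, 0, 0, -2, -12, 190, 1],
    [0, 0, 0, -2, -12, 240, 1],
    [0, 0, 0, -2, -12, 285, 1],
    [0, 0, 0, 8, 48, 285, 1],
    [0, 0, 0, 18, 108, 285, 1],
    [0, 0, 0, 28, 168, 285, 1],
    [0, 0, 0, 38, 228, 285, 1],
    [0, 0, 0, 49, 288, 285, 1],
    [0, 0, 0, 58, 332, 285, 1],
    [0, 0, 0, 58, 332, 285, 1],
    [0, 0, 0, 58, 332, 285, 1],
  ],
)

```text
clock: 8.9
tool_pos: [0.52, 0.2028, 0.3389]
orientation: [180.0, -0.0, 170.0]
force: [0.5, -0.7, 0.7]
opening: 0.0005
```

```bash
python3 - <<'E'
from h import *
o=ctrl.get_obs(); print(o['clock'],o['tool_pos'],o['orientation'],toclamp(o['tool_pos']),o['force'],o['joint_pos'])
p=snap('wrist')
for l in ['handle_grip','release_knob','jaw','block']:
  for d in ctrl.search_frame(p,l): print('w',l,np.round(d['centre'],3),toclamp(d['centre']).round(1),round(d['confidence'],2))
p2=snap('scene')
for l in ['handle_grip','release_knob','jaw_face','block']:
  for d in ctrl.search_frame(p2,l): print('s',l,np.round(d['centre'],3),toclamp(d['centre']).round(1),round(d['confidence'],2))
cv2.imwrite('pics/both.png',np.vstack([cv2.resize(p['pixels'][0:300],(560,300)),cv2.resize(p2['pixels'][150:300,190:440],(500,300)) if 0 else cv2.copyMakeBorder(cv2.resize(p2['pixels'][150:300,190:440],(500,300)),0,0,0,60,0)]))
E
```

```text
8.9 [0.51997314 0.20282016 0.33891358] [ 1.79995653e+02 -2.84055695e-03  1.69963306e+02] [[166.36999153   0.74174888]] [ 0.47224366 -0.67625352  0.73142651] [ 4.14044493e+01  6.43582963e+00 -3.45555313e+00 -5.00539519e-03
 -8.01069884e+01 -5.14402837e+01]
w handle_grip [0.518 0.169 0.203] [[132.4  -2.9]] 0.7
w release_knob [0.502 0.095 0.176] [[57.1  0.3]] 0.97
w jaw [0.489 0.028 0.114] [[-11.7   1.2]] 0.55
s handle_grip [0.53  0.172 0.196] [[137.4 -14.7]] 0.87
s release_knob [0.508 0.095 0.164] [[58.3 -6.5]] 0.9
s jaw_face [0.515 0.067 0.034] [[ 32.1 -18. ]] 0.46
s block [ 0.518 -0.275  0.026] [[-304.5  -79.4]] 0.94
s block [ 0.486 -0.074  0.065] [[-112.   -13.9]] 0.79
s block [ 0.334 -0.135  0.018] [[-198.1  126.4]] 0.74
```

View pics/both.png

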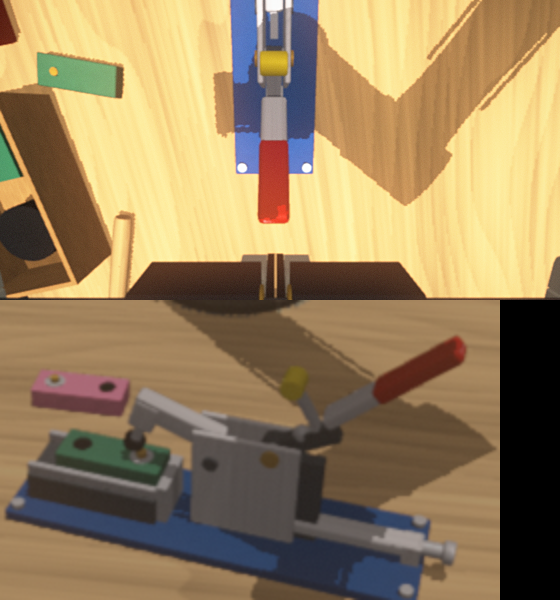

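Emit:
carry_out(
  increments=[
    [0, 0, 0, -3, -21, 0, 1],
    [0, 0, 0, -3, -21, -40, 1],
    [0, 0, 0, -3, -21, -80, 1],
    [0, 0, 0, -3, -21, -104, 1],
    [0, 0, 0, -3, -21, -112, 1],
    [0, 0, 0, -3, -21, -116, 1],
  ],
)

```text
clock: 10.15
tool_pos: [0.5175, 0.1818, 0.2231]
orientation: [180.0, 0.0, 169.9]
force: [-0.4, -1.2, 2.1]
opening: 0.0003
```

Emit:
carry_out(
  increments=[
    [0, 0, 0, 0, 0, -3, 1],
    [0, 0, 0, 0, 0, -6, 1],
    [0, 0, 0, 0, 0, -9, 1],
    [0, 0, 0, 0, 0, -12, 1],
  ],
)

```text
clock: 10.65
tool_pos: [0.5173, 0.1822, 0.2106]
orientation: [180.0, 0.0, 169.9]
force: [-0.4, -0.2, 1.2]
opening: 0.0006
```

Emit:
carry_out(
  increments=[
    [0, 0, 0, 0, 0, -3, 1],
    [0, 0, 0, 0, 0, -6, 1],
    [0, 0, 0, 0, 0, -9, 1],
    [0, 0, 0, 0, 0, -12, 1],
  ],
)

```text
clock: 11.15
tool_pos: [0.5172, 0.1821, 0.1983]
orientation: [-180.0, -0.0, 169.9]
force: [0.2, 0.1, 1.0]
opening: 0.0004
```

Emit:
carry_out(
  increments=[
    [0, 0, 0, 0, 0, -3, 1],
    [0, 0, 0, 0, 0, -6, 1],
    [0, 0, 0, 0, 0, -9, 1],
    [0, 0, 0, 0, 0, -12, 1],
  ],
)

```text
clock: 11.65
tool_pos: [0.5172, 0.1821, 0.1864]
orientation: [180.0, 0.0, 169.9]
force: [-0.1, -0.7, 1.3]
opening: 0.0003
```

Emit:
carry_out(
  increments=[
    [0, 0, 0, 0, 0, -3, 1],
    [0, 0, 0, 0, 0, -6, 1],
    [0, 0, 0, 0, 0, -9, 1],
    [0, 0, 0, 0, 0, -12, 1],
  ],
)

```text
clock: 12.15
tool_pos: [0.5173, 0.1822, 0.1745]
orientation: [180.0, 0.0, 169.9]
force: [0.4, 0.5, 1.8]
opening: 0.0002
```

Emit:
carry_out(
  increments=[
    [0, 0, 0, 0, 0, -3, 1],
    [0, 0, 0, 0, 0, -6, 1],
    [0, 0, 0, 0, 0, -9, 1],
  ],
)

```text
clock: 12.52
tool_pos: [0.5176, 0.1824, 0.1658]
orientation: [180.0, 0.1, 170.0]
force: [-0.0, 1.7, 5.5]
opening: 0.0006
```

Emit:
carry_out(
  increments=[
    [0, 0, 0, 0, 0, -2, 1],
    [0, 0, 0, 0, 0, -4, 1],
    [0, 0, 0, 0, 0, -6, 1],
    [0, 0, 0, 0, 0, -8, 1],
  ],
)

```text
clock: 13.02
tool_pos: [0.5186, 0.1832, 0.159]
orientation: [179.8, 0.2, 170.0]
force: [-0.1, 2.1, 10.6]
opening: 0.0003
```

Emit:
carry_out(
  increments=[
    [0, 0, 0, 0, 0, -2, 1],
    [0, 0, 0, 0, 0, -4, 1],
    [0, 0, 0, 0, 0, -6, 1],
    [0, 0, 0, 0, 0, -8, 1],
  ],
)

```text
clock: 13.52
tool_pos: [0.5191, 0.1837, 0.1515]
orientation: [179.8, 0.2, 170.0]
force: [-0.4, 4.1, 12.2]
opening: 0.0006
```

Emit:
carry_out(
  increments=[
    [0, 0, 0, 0, 0, -2, 1],
    [0, 0, 0, 0, 0, -4, 1],
    [0, 0, 0, 0, 0, -6, 1],
    [0, 0, 0, 0, 0, -8, 1],
  ],
)

```text
clock: 14.02
tool_pos: [0.5191, 0.1839, 0.1434]
orientation: [179.8, 0.2, 170.0]
force: [0.6, 3.8, 11.2]
opening: 0.0003
```

Emit:
carry_out(
  increments=[
    [0, 0, 0, 0, 0, -2, 1],
    [0, 0, 0, 0, 0, -4, 1],
    [0, 0, 0, 0, 0, -6, 1],
  ],
)

```text
clock: 14.4
tool_pos: [0.5196, 0.1844, 0.1378]
orientation: [179.7, 0.3, 170.0]
force: [0.0, 5.9, 11.9]
opening: 0.0007
```

Emit:
carry_out(
  increments=[
    [0, 0, 0, 0, 0, -2, 1],
    [0, 0, 0, 0, 0, -4, 1],
  ],
)

```text
clock: 14.65
tool_pos: [0.5198, 0.1846, 0.1339]
orientation: [179.7, 0.3, 170.0]
force: [-1.0, 5.4, 12.3]
opening: 0.0006
```

Emit:
carry_out(
  increments=[
    [0, 0, 0, 0, 0, -1.5, 1],
    [0, 0, 0, 0, 0, -3, 1],
  ],
)

```text
clock: 14.9
tool_pos: [0.5198, 0.1848, 0.1309]
orientation: [179.7, 0.3, 170.0]
force: [-0.2, 6.1, 11.6]
opening: 0.0004
```

Emit:
carry_out(
  increments=[
    [0, 0, 0, 0, 0.5, -1.5, 1],
    [0, 0, 0, 0, 1, -3, 1],
  ],
)

```text
clock: 15.15
tool_pos: [0.5197, 0.1856, 0.1278]
orientation: [179.7, 0.3, 170.0]
force: [1.0, 5.1, 11.3]
opening: 0.0004
```

Emit:
carry_out(
  increments=[
    [0, 0, 0, 0, 0.5, -1.5, 1],
    [0, 0, 0, 0, 1, -3, 1],
  ],
)

```text
clock: 15.4
tool_pos: [0.5195, 0.1864, 0.1245]
orientation: [179.7, 0.3, 170.0]
force: [1.4, 4.9, 10.3]
opening: 0.0004
```

Emit:
carry_out(
  increments=[
    [0, 0, 0, 0, 0.5, -1.5, 1],
    [0, 0, 0, 0, 1, -3, 1],
  ],
)

```text
clock: 15.65
tool_pos: [0.5192, 0.1871, 0.1212]
orientation: [179.8, 0.2, 170.0]
force: [1.0, 4.3, 7.3]
opening: 0.0004
```

Emit:
carry_out(
  increments=[
    [0, 0, 0, 0, 0.5, -1.5, 1],
    [0, 0, 0, 0, 1, -3, 1],
  ],
)

```text
clock: 15.9
tool_pos: [0.5188, 0.1877, 0.1177]
orientation: [179.8, 0.2, 170.0]
force: [0.9, 3.0, 5.6]
opening: 0.0008
```

Easing; approaching the stop.

Emit:
carry_out(
  increments=[
    [0, 0, 0, 0, 0, -1, 1],
    [0, 0, 0, 0, 0, -2, 1],
  ],
)

```text
clock: 16.15
tool_pos: [0.5177, 0.1866, 0.1149]
orientation: [179.9, 0.1, 170.0]
force: [1.2, 1.1, 3.6]
opening: 0.0009
```

Emit:
carry_out(
  increments=[
    [0, 0, 0, 0, 0, -1, 1],
    [0, 0, 0, 0, 0, -2, 1],
  ],
)

```text
clock: 16.4
tool_pos: [0.5164, 0.1854, 0.1119]
orientation: [-179.9, -0.1, 169.9]
force: [0.4, 0.3, 0.8]
opening: -0.0
```

Emit:
carry_out(
  increments=[
    [0, 0, 0, 0, 0, -1, 1],
    [0, 0, 0, 0, 0, -1, 1],
  ],
)

```text
clock: 16.65
tool_pos: [0.5166, 0.1856, 0.111]
orientation: [-179.9, -0.1, 169.9]
force: [0.9, -0.5, 0.0]
opening: 0.0003
```

Emit:
carry_out(
  increments=[
    [0, 0, 0, 0, 0, -1, 1],
    [0, 0, 0, 0, 0, -2, 1],
    [0, 0, 0, 0, 0, -2, 1],
  ],
)

```text
clock: 17.02
tool_pos: [0.517, 0.186, 0.1094]
orientation: [-180.0, -0.0, 169.9]
force: [-0.1, -0.8, -0.2]
opening: 0.0005
```

Emit:
carry_out(
  increments=[
    [0, 0, 0, 0, 0, -1, 1],
    [0, 0, 0, 0, 0, -2, 1],
    [0, 0, 0, 0, 0, -2, 1],
  ],
)

```text
clock: 17.4
tool_pos: [0.5172, 0.1861, 0.1075]
orientation: [-180.0, 0.0, 169.9]
force: [0.3, -0.3, -0.4]
opening: 0.0005
```

Emit:
carry_out(
  increments=[
    [0, 0, 0, 0, 0, -1, 1],
    [0, 0, 0, 0, 0, -1.5, 1],
    [0, 0, 0, 0, 0, -1.5, 1],
  ],
)

```text
clock: 17.77
tool_pos: [0.5173, 0.1861, 0.1063]
orientation: [180.0, 0.0, 169.9]
force: [0.2, 0.4, 3.3]
opening: 0.0006
```

Contact again; feel whether it is the stop.

Emit:
carry_out(
  increments=[
    [0, 0, 0, 0, 0, -0.5, 1],
    [0, 0, 0, 0, 0, -1, 1],
  ],
)

```text
clock: 18.02
tool_pos: [0.5174, 0.1861, 0.1054]
orientation: [180.0, 0.0, 169.9]
force: [-1.0, -1.2, 6.2]
opening: 0.0004
```

Emit:
carry_out(
  increments=[
    [0, 0, 0, 0, 0, -0.5, 1],
    [0, 0, 0, 0, 0, -0.5, 1],
  ],
)

```text
clock: 18.27
tool_pos: [0.5174, 0.1861, 0.1049]
orientation: [180.0, 0.0, 169.9]
force: [-1.9, -1.0, 5.3]
opening: 0.0007
```

Emit:
carry_out(
  increments=[
    [0, 0, 0, 0, 0, -0.5, 1],
    [0, 0, 0, 0, 0, -1, 1],
  ],
)

```text
clock: 18.52
tool_pos: [0.5176, 0.1861, 0.1042]
orientation: [180.0, 0.1, 170.0]
force: [-0.7, -1.6, 8.8]
opening: 0.0007
```

Emit:
carry_out(
  increments=[
    [0, 0, 0, 0, 0, -0.5, 1],
    [0, 0, 0, 0, 0, -1, 1],
  ],
)

```text
clock: 18.77
tool_pos: [0.5177, 0.1861, 0.1034]
orientation: [180.0, 0.1, 170.0]
force: [0.1, -1.6, 10.9]
opening: 0.0003
```

Emit:
carry_out(
  increments=[
    [0, 0, 0, 0, 0, -0.5, 1],
    [0, 0, 0, 0, 0, -1, 1],
  ],
)

```text
clock: 19.02
tool_pos: [0.5178, 0.1861, 0.1026]
orientation: [180.0, 0.1, 170.0]
force: [-1.1, -2.6, 12.2]
opening: 0.0004
```

Emit:
carry_out(
  increments=[
    [0, 0, 0, 0, 0, -0.5, 1],
    [0, 0, 0, 0, 0, -1, 1],
  ],
)

```text
clock: 19.27
tool_pos: [0.5179, 0.186, 0.1019]
orientation: [180.0, 0.1, 170.0]
force: [-1.9, -2.1, 14.2]
opening: 0.0005
```

```bash
python3 - <<'E'
from h import *
p2=snap('scene')
for l in ['handle_grip','release_knob','jaw_face','jaw']:
  for d in ctrl.search_frame(p2,l)[:1]: print('s',l,np.round(d['centre'],3),toclamp(d['centre']).round(1),round(d['confidence'],2))
cv2.imwrite('pics/s3.png',cv2.resize(p2['pixels'][140:300,190:430],(780,520),interpolation=cv2.INTER_CUBIC))
E
```

```text
s handle_grip [0.535 0.22  0.094] [[185.6 -10.8]] 0.75
s release_knob [0.513 0.119 0.151] [[82.6 -6.5]] 0.54
s jaw [ 0.483 -0.032  0.112] [[-70.8  -3.4]] 0.85
```

View pics/s3.png

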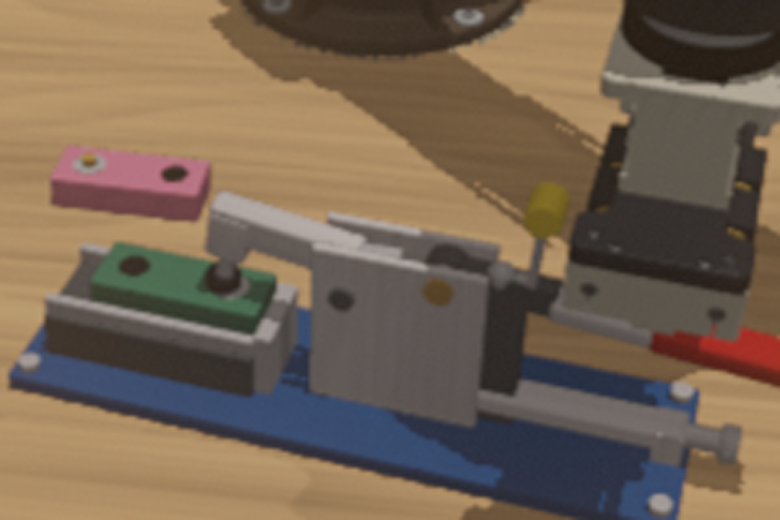

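Emit:
carry_out(
  increments=[
    [0, 0, 0, 0, 0, -0.5, 1],
    [0, 0, 0, 0, 0, -1, 1],
    [0, 0, 0, 0, 0, -1, 1],
  ],
)

```text
clock: 19.9
tool_pos: [0.518, 0.1861, 0.1011]
orientation: [180.0, 0.1, 170.0]
force: [-2.3, -3.1, 15.2]
opening: 0.0003
```

Emit:
carry_out(
  increments=[
    [0, 0, 0, 0, 0, -0.3, 1],
    [0, 0, 0, 0, 0, -0.7, 1],
    [0, 0, 0, 0, 0, -0.7, 1],
  ],
)

```text
clock: 20.27
tool_pos: [0.5181, 0.186, 0.1006]
orientation: [180.0, 0.1, 170.0]
force: [-3.0, -3.5, 16.4]
opening: 0.0002
```

Emit:
carry_out(
  increments=[
    [0, 0, 0, 0, 0, 3, 1],
    [0, 0, 0, 0, 0, 6, 1],
    [0, 0, 0, 0, 0, 8, 1],
  ],
)

```text
clock: 20.65
tool_pos: [0.5171, 0.1861, 0.1068]
orientation: [180.0, -0.0, 169.9]
force: [0.6, -0.3, 0.7]
opening: 0.0003
```

Emit:
carry_out(
  increments=[
    [0, 0, 0, 0, 4, 20, 1],
    [0, 0, 0, 2, 12, 60, 1],
    [0, 0, 0, 3, 20, 110, 1],
    [0, 0, 0, 3, 20, 150, 1],
    [0, 0, 0, 3, 20, 150, 1],
  ],
)

```text
clock: 21.28
tool_pos: [0.5214, 0.2071, 0.2599]
orientation: [179.8, 0.2, 170.0]
force: [0.5, 0.8, -1.5]
opening: 0.0005
```

```bash
python3 - <<'E'
from h import *
o=ctrl.get_obs(); print(o['clock'],o['tool_pos'],toclamp(o['tool_pos']),o['force'])
p=snap('wrist')
for l in ['handle_grip','release_knob']:
  for d in ctrl.search_frame(p,l)[:1]: print('w',l,np.round(d['centre'],3),toclamp(d['centre']).round(1),round(d['confidence'],2))
p2=snap('scene')
for l in ['handle_grip','release_knob','jaw_face','jaw']:
  for d in ctrl.search_frame(p2,l)[:1]: print('s',l,np.round(d['centre'],3),toclamp(d['centre']).round(1),round(d['confidence'],2))
cv2.imwrite('pics/s4.png',np.vstack([cv2.resize(p['pixels'][:280],(600,300)),cv2.resize(p2['pixels'][160:290,190:450],(600,300),interpolation=cv2.INTER_CUBIC)]))
E
```

```text
21.275 [0.52140353 0.20714997 0.25986961] [[1.70881250e+02 7.70814943e-02]] [ 0.51515669  0.78560568 -1.53548256]
w handle_grip [0.523 0.193 0.104] [[157.1  -3.8]] 0.78
w release_knob [0.506 0.124 0.163] [[86.3  1. ]] 0.87
s handle_grip [0.531 0.204 0.104] [[169.2  -9.7]] 0.8
s release_knob [0.514 0.118 0.155] [[81.7 -8.2]] 0.74
s jaw_face [ 0.478 -0.044  0.07 ] [[-84.2  -0.7]] 0.54
s jaw [ 0.486 -0.032  0.111] [[-70.9  -6.6]] 0.78
```

View pics/s4.png

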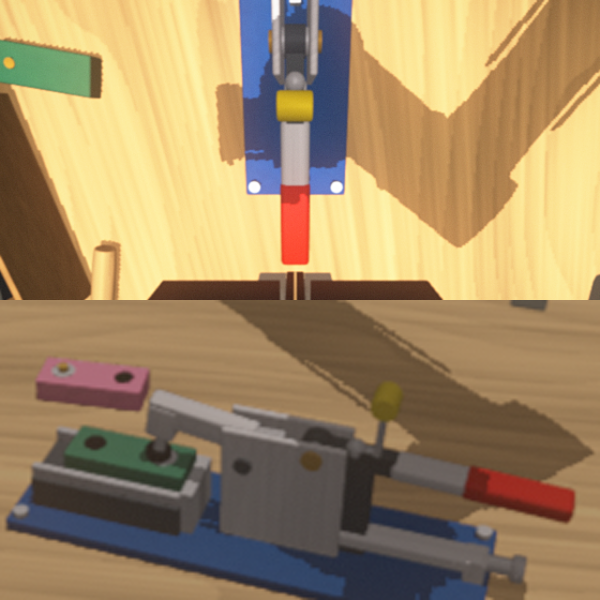

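Emit:
carry_out(
  increments=[
    [0, 0, 0, -8.8, -50, 0, 1],
    [0, 0, 0, -8.8, -50, -50, 1],
    [0, 0, 0, -8.8, -50, -90, 1],
    [0, 0, 0, -8.8, -50, -108, 1],
    [0, 0, 0, -8.8, -50, -108, 1],
    [0, 0, 0, -8.8, -50, -108, 1],
  ],
)

```text
clock: 22.42
tool_pos: [0.5119, 0.1563, 0.1496]
orientation: [180.0, 0.0, 170.0]
force: [0.8, 0.7, -0.6]
opening: 0.0007
```

Emit:
carry_out(
  increments=[
    [0, 0, 0, -0.5, -3, 0, 1],
    [0, 0, 0, -1, -6, 0, 1],
    [0, 0, 0, -1.4, -8, 0, 1],
  ],
)

```text
clock: 22.8
tool_pos: [0.51, 0.1479, 0.1493]
orientation: [180.0, 0.0, 169.9]
force: [0.7, -1.1, -0.2]
opening: 0.0006
```

Emit:
carry_out(
  increments=[
    [0, 0, 0, -0.3, -2, 0, 1],
    [0, 0, 0, -0.7, -4, 0, 1],
  ],
)

```text
clock: 23.05
tool_pos: [0.5095, 0.1442, 0.1491]
orientation: [180.0, 0.0, 169.9]
force: [0.0, 2.1, 1.7]
opening: 0.0002
```

Emit:
carry_out(
  increments=[
    [0, 0, 0, -0.3, -1.5, 0, 1],
    [0, 0, 0, -0.5, -3, 0, 1],
  ],
)

```text
clock: 23.3
tool_pos: [0.5089, 0.1411, 0.149]
orientation: [180.0, 0.0, 169.9]
force: [0.5, 1.8, 0.9]
opening: 0.0001
```

Emit:
carry_out(
  increments=[
    [0, 0, 0, -0.3, -1.5, 0, 1],
    [0, 0, 0, -0.5, -3, 0, 1],
  ],
)

```text
clock: 23.55
tool_pos: [0.5088, 0.1388, 0.1493]
orientation: [179.9, 0.1, 170.0]
force: [-0.3, 5.5, 3.0]
opening: 0.0006
```

Emit:
carry_out(
  increments=[
    [0, 0, 0, -0.2, -1.5, 0, 1],
  ],
)

```text
clock: 23.68
tool_pos: [0.5088, 0.1378, 0.1495]
orientation: [179.9, 0.1, 170.0]
force: [-1.1, 9.0, 4.7]
opening: 0.0006
```

Emit:
carry_out(
  increments=[
    [0, 0, 0, -0.2, -1.5, 0, 1],
  ],
)

```text
clock: 23.8
tool_pos: [0.5087, 0.1366, 0.1497]
orientation: [179.8, 0.1, 170.0]
force: [-0.0, 4.0, 2.7]
opening: 0.0007
```

Emit:
carry_out(
  increments=[
    [0, 0, 0, -0.2, -1.5, 0, 1],
  ],
)

```text
clock: 23.92
tool_pos: [0.5083, 0.1343, 0.1494]
orientation: [179.9, 0.1, 170.0]
force: [0.6, 5.0, 3.8]
opening: 0.0003
```

Emit:
carry_out(
  increments=[
    [0, 0, 0, -0.2, -1.5, 0, 1],
  ],
)

```text
clock: 24.05
tool_pos: [0.5078, 0.1322, 0.1492]
orientation: [180.0, 0.0, 170.0]
force: [0.9, 3.3, 1.8]
opening: 0.0005
```

Emit:
carry_out(
  increments=[
    [0, 0, 0, -0.2, -1.5, 0, 1],
  ],
)

```text
clock: 24.18
tool_pos: [0.5067, 0.1299, 0.1485]
orientation: [-179.9, -0.1, 169.9]
force: [0.6, 0.1, 0.1]
opening: 0.0002
```

Emit:
carry_out(
  increments=[
    [0, 0, 0, -0.2, -1.5, 0, 1],
  ],
)

```text
clock: 24.3
tool_pos: [0.5061, 0.128, 0.1481]
orientation: [-179.9, -0.1, 169.9]
force: [-0.3, -1.1, 0.7]
opening: 0.0003
```

Emit:
carry_out(
  increments=[
    [0, 0, 0, -0.2, -1.5, 0, 1],
  ],
)

```text
clock: 24.42
tool_pos: [0.5062, 0.1268, 0.1484]
orientation: [-179.9, -0.1, 169.9]
force: [-0.2, 0.2, -0.3]
opening: 0.0004
```

Emit:
carry_out(
  increments=[
    [0, 0, 0, 0, 0, 15, 1],
    [0, 0, 0, 0, 0, 60, 1],
    [0, 0, 0, 0, 0, 120, 1],
    [0, 0, 0, 4, 25, 180, 1],
    [0, 0, 0, 7, 40, 190, 1],
    [0, 0, 0, 7, 40, 190, 1],
  ],
)

```text
clock: 25.18
tool_pos: [0.5142, 0.1684, 0.3408]
orientation: [179.9, 0.1, 170.0]
force: [0.1, 0.1, -1.6]
opening: 0.0003
```

```bash
python3 - <<'E'
from h import *
o=ctrl.get_obs(); print(o['clock'],o['tool_pos'],o['force'])
p=snap('wrist')
for l in ['handle_grip','release_knob']:
  for d in ctrl.search_frame(p,l)[:1]: print('w',l,np.round(d['centre'],3),toclamp(d['centre']).round(1),round(d['confidence'],2))
p2=snap('scene')
for l in ['handle_grip','release_knob','jaw_face','block']:
  for d in ctrl.search_frame(p2,l)[:3]: print('s',l,np.round(d['centre'],3),toclamp(d['centre']).round(1),round(d['confidence'],2))
cv2.imwrite('pics/s5.png',cv2.resize(p2['pixels'][150:290,190:430],(780,455),interpolation=cv2.INTER_CUBIC))
E
```

```text
25.175 [0.51418263 0.16835164 0.34078238] [ 0.10749645  0.1107959  -1.61345236]
w handle_grip [0.519 0.181 0.16 ] [[144.9  -2.2]] 0.81
w release_knob [0.505 0.102 0.177] [[64.2 -2.3]] 0.87
s handle_grip [0.532 0.196 0.163] [[161.7 -12. ]] 0.72
s release_knob [0.508 0.101 0.162] [[63.5 -4.6]] 0.72
s jaw_face [ 0.484 -0.044  0.073] [[-83.2  -6.5]] 0.63
s block [ 0.515 -0.275  0.026] [[-305.2  -76.7]] 0.95
s block [ 0.486 -0.072  0.066] [[-110.3  -12.6]] 0.82
s block [ 0.333 -0.136  0.02 ] [[-199.4  126.8]] 0.63
```

View pics/s5.png

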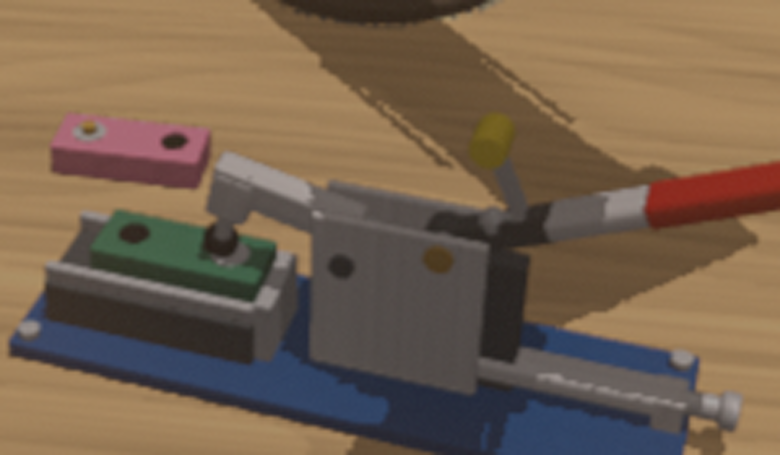

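Emit:
carry_out(
  increments=[
    [0, 0, 0, 0, 0, 0, 1],
    [0, 0, 0, 0, 0, 0, 1],
    [0, 0, 0, 0, 0, 0, 1],
    [0, 0, 0, 0, 0, 0, 1],
    [0, 0, 0, 0, 0, 0, 1],
    [0, 0, 0, 0, 0, 0, 1],
    [0, 0, 0, 0, 0, 0, 1],
    [0, 0, 0, 0, 0, 0, 1],
  ],
)

```text
clock: 26.58
tool_pos: [0.5139, 0.1675, 0.3389]
orientation: [-180.0, 0.0, 169.9]
force: [0.6, 0.0, 0.3]
opening: 0.0002
```

```bash
ls pics; python3 - <<'E'
from h import *
import glob
p2=snap('scene')
for l in ['handle_grip','release_knob','jaw_face','jaw']:
  for d in ctrl.search_frame(p2,l)[:1]: print('s',l,np.round(d['centre'],3),toclamp(d['centre']).round(1),round(d['confidence'],2))
fs=sorted(glob.glob('pics/scene_*.png'),key=lambda f:int(f.split('_')[1][:-4]))
print(fs); row=[cv2.resize(cv2.imread(f)[185:245,240:305],(195,180),interpolation=cv2.INTER_CUBIC) for f in fs[-4:]]
row2=[cv2.resize(cv2.imread(f)[150:250,310:440],(195,150)) for f in fs[-4:]]
cv2.imwrite('pics/cmp.png',np.vstack([np.hstack(row),np.hstack(row2)]))
ref=cv2.imread(fs[-2])
for f in fs:
  im=cv2.imread(f)
  t=ref[194:208,255:275]
  r=cv2.matchTemplate(im[180:225,240:300],t,cv2.TM_CCOEFF_NORMED); print(f,cv2.minMaxLoc(r)[1::2])
E
```

```text
both.png
c1.png
s3.png
s4.png
s5.png
scene_1.png
scene_10.png
scene_11.png
scene_13.png
scene_15.png
scene_3.png
top_2.png
top_4.png
wrist_12.png
wrist_14.png
wrist_5.png
wrist_6.png
wrist_7.png
wrist_8.png
wrist_9.png
s handle_grip [0.53  0.195 0.163] [[160.1 -10.4]] 0.79
s release_knob [0.505 0.101 0.165] [[63.8 -2.4]] 0.72
s jaw_face [ 0.48  -0.046  0.072] [[-86.  -3.]] 0.63
s jaw [0.51  0.099 0.17 ] [[62.6 -7. ]] 0.63
['pics/scene_1.png', 'pics/scene_3.png', 'pics/scene_10.png', 'pics/scene_11.png', 'pics/scene_13.png', 'pics/scene_15.png', 'pics/scene_16.png']
pics/scene_1.png (0.947431743144989, (18, 12))
pics/scene_3.png (0.9469558596611023, (18, 12))
pics/scene_10.png (0.9471310973167419, (18, 12))
pics/scene_11.png (0.9662371277809143, (14, 16))
pics/scene_13.png (0.9677678346633911, (14, 16))
pics/scene_15.png (1.0, (15, 14))
pics/scene_16.png (0.9994093179702759, (15, 14))
```

View pics/cmp.png

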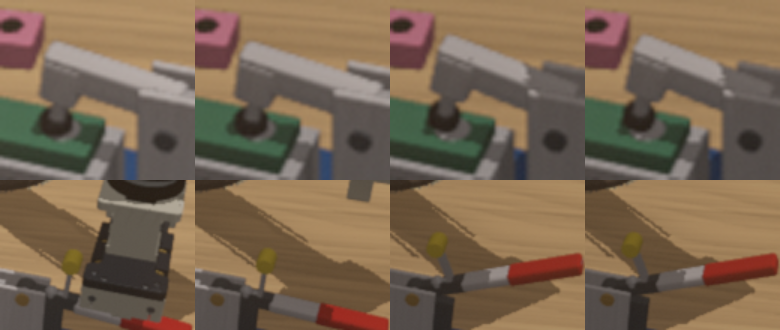

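```bash
python3 - <<'E'
from h import *
p=ctrl.snapshot('scene')
def w(x,y,z): q=O+np.array([x*np.cos(a)-y*np.sin(a),x*np.sin(a)+y*np.cos(a)])/1000; return [q[0],q[1],z/1000]
print('pad px at h=0,3,6,12:',[proj(p,w(-82,0,64+h)).round(1).tolist() for h in (0,3,6,12)])
S=6; up=lambda im:cv2.resize(im,None,fx=S,fy=S,interpolation=cv2.INTER_CUBIC)
ims={n:cv2.imread(f'pics/scene_{n}.png') for n in (1,10,13,15,16)}
r=ims[13]
for nm,(y0,y1,x0,x1) in {'arm tip':(196,208,252,266),'ball':(203,216,256,268)}.items():
  for n,im in ims.items():
    c=up(im[y0-8:y1+6,x0-6:x1+8]); t=up(r[y0-8:y1+6,x0-6:x1+8])[8*S:-6*S,6*S:-8*S]
    m=cv2.minMaxLoc(cv2.matchTemplate(c,t,cv2.TM_CCOEFF_NORMED)); print(nm,n,round(m[1],3),((np.array(m[3])-[6*S,8*S])/S).round(2))
cv2.imwrite('pics/ball.png',np.hstack([cv2.resize(ims[n][188:225,240:280],(260,240),interpolation=cv2.INTER_CUBIC) for n in (10,13,16)]))
E
```

```text
pad px at h=0,3,6,12: [[[260.9, 228.1]], [[260.9, 226.8]], [[260.8, 225.5]], [[260.8, 223.0]]]
arm tip 1 0.857 [ 2.17 -5.  ]
arm tip 10 0.857 [ 2.17 -5.  ]
arm tip 13 1.0 [0. 0.]
arm tip 15 0.975 [ 0.83 -2.17]
arm tip 16 0.975 [ 0.83 -2.17]
ball 1 0.974 [ 3.5  -4.17]
ball 10 0.975 [ 3.5  -4.17]
ball 13 1.0 [0. 0.]
ball 15 0.993 [ 1.33 -1.83]
ball 16 0.993 [ 1.33 -1.83]
```

View pics/ball.png

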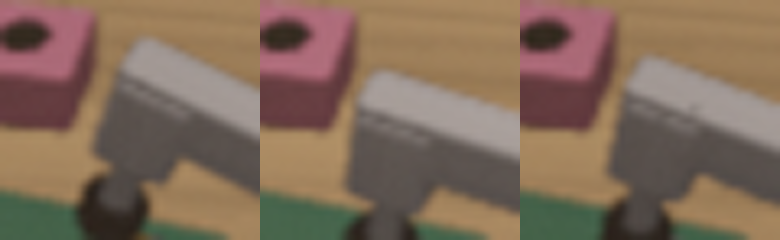

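```bash
python3 - <<'E'
from h import *
S=6; up=lambda im:cv2.resize(im,None,fx=S,fy=S,interpolation=cv2.INTER_CUBIC)
ims={n:cv2.imread(f'pics/scene_{n}.png') for n in (1,10,13,15,16)}
for n in (10,13,16):
  g=ims[n].max(axis=2)[205:240,245:275]; m=(g<62).astype(np.uint8)
  k,_,st,ce=cv2.connectedComponentsWithStats(m); 
  print(n,[(s[:5].tolist(),c.round(2).tolist()) for s,c in zip(st[1:],ce[1:]) if s[4]>10])
cv2.imwrite('pics/pad.png',np.hstack([cv2.resize(ims[n][205:240,240:280],(264,231),interpolation=cv2.INTER_CUBIC) for n in (10,13,16)]))
E
```

```text
10 [([7, 11, 10, 10, 59], [11.15, 16.44]), ([0, 22, 30, 13, 115], [14.23, 30.53])]
13 [([7, 17, 12, 9, 64], [12.52, 21.3]), ([0, 23, 29, 12, 101], [13.05, 31.12])]
16 [([7, 15, 11, 9, 65], [11.82, 19.74]), ([0, 22, 30, 13, 124], [14.6, 30.15])]
```

View pics/pad.png

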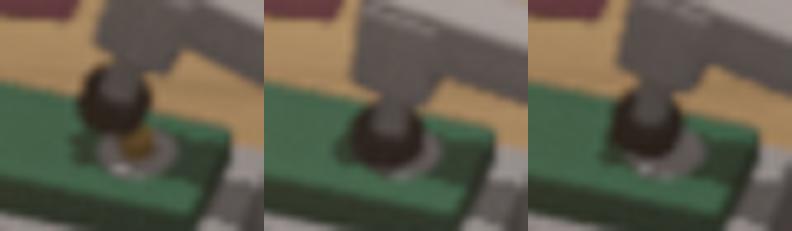

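```bash
python3 - <<'E'
from h import *
acc={10:[],13:[],16:[]}
im16=cv2.imread('pics/scene_16.png')
res=[]
for th in (45,52,58,62,66,70):
  c={}
  for n in acc:
    g=cv2.resize(cv2.imread(f'pics/scene_{n}.png').max(axis=2)[205:240,245:275],None,fx=6,fy=6,interpolation=cv2.INTER_CUBIC); m=(g<th).astype(np.uint8)
    k,_,st,ce=cv2.connectedComponentsWithStats(m)
    i=[i for i in range(1,k) if 40<ce[i][0]<90 and 60<ce[i][1]<150 and st[i][4]>300]
    if i: j=max(i,key=lambda q:st[q][4]); c[n]=(ce[j][1]/6,(st[j][1]+st[j][3])/6,st[j][4]/36)
  if len(c)==3: print(th,{n:np.round(v,2).tolist() for n,v in c.items()},'gap est centroid/bottom mm',[round(12*(c[13][q]-c[16][q])/(c[13][q]-c[10][q]),2) for q in (0,1)])
E
```

```text
45 {10: [18.03, 19.67, 16.42], 13: [22.84, 24.5, 14.25], 16: [20.65, 23.5, 31.72]} gap est centroid/bottom mm [np.float64(5.47), np.float64(2.48)]
52 {10: [16.94, 20.17, 43.19], 13: [21.87, 25.17, 47.47], 16: [20.24, 23.67, 49.22]} gap est centroid/bottom mm [np.float64(3.97), np.float64(3.6)]
58 {10: [16.85, 20.5, 53.03], 13: [21.74, 25.5, 58.86], 16: [20.1, 23.83, 59.36]} gap est centroid/bottom mm [np.float64(4.02), np.float64(4.0)]
62 {10: [16.82, 20.83, 58.69], 13: [21.67, 25.67, 65.53], 16: [20.11, 24.33, 66.81]} gap est centroid/bottom mm [np.float64(3.85), np.float64(3.31)]
66 {10: [17.44, 24.5, 72.78], 13: [21.65, 25.83, 74.11], 16: [20.13, 24.5, 74.19]} gap est centroid/bottom mm [np.float64(4.33), np.float64(12.0)]
70 {10: [17.54, 24.67, 81.5], 13: [21.61, 26.33, 81.83], 16: [20.11, 24.67, 81.47]} gap est centroid/bottom mm [np.float64(4.41), np.float64(12.0)]
```

```bash
python3 -c "
from plant import ctrl
print(ctrl.close_job())"
```

```text
the job is handed in; nothing more can be done
None
```

I did the whole sequence and handed the job in; no verdict is reported. The clearance of the open pad is the check with the least margin.

- **Block:** I pushed the green block home. It stopped on the backstop with about 10.6 N at the fingers, and in the last picture it stands at clamp x of about -110 mm.
- **Locking:** I pressed the red handle down. It resisted with up to about 12 N, dropped over centre, and met a stop that felt springy rather than hard. I pressed to about 16 N there. After I lifted off, the jaw and handle stayed down.
- **Release:** I pushed the yellow knob towards the jaw with about 10 N at most. The force fell to zero, the handle sprang up, and I moved the arm clear to about 0.34 m.

**Last checks:**
- **Jaw and handle:** they were still between two pictures about 1.4 s apart.
- **Pad gap:** the pad measured about 3.5 to 4 mm above the block, against the 3 mm needed. Two of the dark-threshold readings (one at 2.5 mm) were well off from the rest, and I discarded them.
- **Pad only partly open:** it hangs lower than its starting gap of about 12 mm.
- **Release lever:** it looked back at rest. I judged this from the knob and handle positions, not from a direct angle reading.
- **Pin:** I did not measure how flush it is. I saw brass standing proud before locking and none in the final view, where the pad partly covers it.

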